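# Load a petri dish onto the pile in a carrier and bolt the carrier shut

## Robot

A 6-joint arm with a two-finger parallel gripper is mounted at the origin on the work surface. World frame = base frame: x ahead of the robot, y to its left, z up, the work surface at z = 0. Lengths are in m, angles in rad, forces in N, time in s.
With the tool pointing down it reaches from about 0.35 to 0.975 m from the base axis. Payload 7.1 kg.
Tool frame: the origin (TCP) lies midway between the tips of the shut fingers; the grasp point (between the pads) lies 19 mm behind it (robot.hold_point_z is the distance from the TCP to the grasp point, in m); z points along the fingers, y is the line along which they close (so a half turn about z gives the same grasp; the last joint's range is limited). The gripper opens to 88 mm and grips with 3 to 60 N. Pads are 20 mm wide; open, the fingers measure 115 mm over their backs; the gripper's body (75 mm by 178 mm) begins 61 mm behind the grasp point.
Start: joints at [1.144, 0.423, 1.63, -0, 1.089, -0.019], TCP at [0.248, 0.574, 0.223] pointing down, gripper open.
Joint ranges: [-3, 3], [-0.9, 2.11], [0.09, 2.58], [-1.31, 4.45], [0.11, 2.69], [-2.54, 2.54]. Speed limits (rad/s): [2.39, 2.39, 3.01, 3.14, 3.14, 3.14].

## Interface

Orientations are given as a unit quaternion [w, x, y, z].
In Python, from bench import robot, cams gives the robot as it stands. Calls block until the motion is done:
- robot.move_to(position, orientation): joint-space move of the TCP to a pose.
- robot.servo_line(position, rot=None, speed=0.15, stop_force=None): straight line of the TCP; rot=None keeps the orientation; speed is the mean speed in m/s. With stop_force (N) it stops when the force on the tool has changed by that much, and returns True; else False.
- robot.movej(angles): joint-space move.
- robot.open_jaws() and robot.grasp(): open the fingers fully, or close them until they stop; the grip force is fixed at half the most.
- robot.hold(seconds).
- robot.inverse_kinematics(position, orientation): joint angles nearest the present ones, or None.
- robot.read_state(): the state.
- cams.camera(name): name is "side" or "top" or "wrist"; returns the picture (420x560x3 uint8, blue, green, red); there is no depth.
- cams.get_calibration(name): a dict with "vfov" (degrees; the focal length in pixels is half the picture's height over the tangent of half this angle, whatever the lens; pixels are square), "cx", "cy" (the principal point, pixels), "k1" (the pictures are not rectified: a ray, as slopes to the right and down, at radius r is drawn at 1 + k1 r^2 times it, then the intrinsics apply), "eye" and "attitude" of the camera in the world. Camera axes: x right, y up, looking along -z (the intrinsics and any distortion apply to the point x, -y, -z); pixel columns grow to the right and rows downward; lengths in m; the calibration is good to about 2 mm. A picture is of the moment at which its call begins: read the wrist's pose just before it. get_calibration takes no time and is no camera call; for the wrist camera it gives the pose at the moment of the call.
A pose or a line that the arm cannot do raises robot.MotionError and nothing moves.
- robot.job_done(): hands the job in; it is judged then, once.
The state is a dict: "clock": time; "joints": joint angles; "qvel": joint speeds; "joint_efforts": joint torques, N m; "position": TCP position; "tcp_rot": TCP orientation; "wrist_force": force on the tool from outside, world axes, zero at the start; "ft_torque": the same for the moment, N m; "grip_width": finger opening in m; "grip_force": force on a finger pad.
Only numpy, scipy, OpenCV 4.12 (cv2) and the standard library are available. Lean on these libraries where they do the work, as an engineer would, in place of code of your own. Each camera call takes 0.05 s, during which the arm holds its last target. There are 200 camera calls.

## Task

Put the small petri dish lying on the bench onto the pile in the dish carrier: keep it level, lower it between the guide posts until you feel it touch the pile, whose height you do not know, and only then let go, neither dropping it nor pressing hard. Then slide the carrier's bolt across the mouth until it is fully home in its keeper and let go of it. Leave the big dish, the bottle and the spatula where they are.

Things in the scene. Friction and masses are not known exactly. Their poses are not given: they have to be found in the camera images.
- dish: the small closed petri dish to load: clear plastic, amber gel inside, a plain disc 60 mm in diameter and 15 mm high, about 30 to 50 g, lying flat alone on the bench. Origin at the centre of its underside, z up; its yaw is meaningless. Grasp it across its diameter from above, fingers closing along the carrier's x
- carrier: grey and steel dish carrier fixed to the bench at a place and yaw that vary. Origin on the pile's axis, at bench level; z up. Base plate 92 mm in x, y from -230 to +70 mm, 16 mm high. Four steel guide posts, 10 mm thick, at x +-22.4, y +-31.9 mm, 100 mm high (last 13 mm tapered), leave a 68 mm circle for the dish. Sides +x and -x are open, 54 mm between posts: room for fingers closing along x
- carrier_mouth (a point): centre of the carrier's mouth, on the pile's axis level with the post tops, 100 mm over the bench. Below lies a pile of the same 60 mm dishes on an adjustable floor: its flat top is anywhere from 29 to 68 mm over the bench, unknown and not reported; it does not yield under less than about 80 N. Steel shields 50 mm wide, 86 mm high stand behind the posts at y +-39.5 mm
- bolt (a joint): travel of the bolt in m to the carrier's +y: 0 is drawn back (tip at y -58 mm, mouth free), 0.110 is the end stop, fully home (tip at y +52 mm, 10 mm inside the keeper). Starts at 0 to 0.018. Sliding takes about 3 to 4 N and it stays where it is left. Steel rod of 10 mm diameter, axis along y at x 0, 94 mm over the bench, in a channel 26 mm wide, 96 mm high, y -219 to -56 mm
- bolt_knob (a point): centre of the top of the bolt's upright dark steel knob, 138 mm over the bench: a cylinder of 14 mm diameter standing on the rod, at carrier x 0, y -183 mm plus the bolt's travel. Grasp it from above by its part over 105 mm (top of the staple); fingers closing along the carrier's x stay clear of the staple
- keeper (a point): centre of the keeper's opening for the bolt's tip, 94 mm over the bench, at carrier x 0, y +42 mm. The keeper is a dark steel bracket 29 mm wide, y +42 to +62 mm, 105 mm high. A like staple, 26 mm wide, 105 mm high, stands round the rod at y -60 to -50 mm
- big_dish: bystander: a petri dish of 90 mm diameter, 18 mm high, on the bench. Origin at the centre of its underside
- bottle: bystander: glass reagent bottle with a blue cap, 68 mm in diameter, 145 mm high. Origin at the centre of its underside
- spatula: bystander: slim steel lab spatula, 160 mm long, 12 mm wide, 5 mm thick, lying on the bench between the robot and the carrier. Origin at the centre of its underside
Not all that is in view belongs to the job. What is shaped like the dish but pink is not meant.

How it is judged:
On the way, in this order (a step that is already met when the one before it is completed fails the run):
1. the dish lies flat on the pile inside the carrier, let go, with the bolt not yet slid across (horizontal distance between dish and carrier below 0.008 m and height (world z) of dish below 0.073 m and angle between dish's own z axis and vertical below 0.06 rad and contact force between dish and carrier above 0.05 N and contact force between the fingers and dish below 0.05 N and linear speed of dish below 0.02 m/s and value of joint bolt below 0.045 m), for 0.2 s.
2. the bolt is fully home in its keeper (value of joint bolt above 0.104 m), for 0.2 s.
At the end, for the whole second after the job is handed in: The small dish lies at rest, flat (within 0.06 rad) on the pile between the guide posts (centre within 8 mm of the pile's axis, underside less than 73 mm above the bench), and the bolt is home to within 6 mm of its end stop (joint over 0.104 m) (horizontal distance between dish and carrier below 0.008 m and height (world z) of dish below 0.073 m and angle between dish's own z axis and vertical below 0.06 rad and contact force between dish and carrier above 0.05 N and linear speed of dish below 0.02 m/s and value of joint bolt above 0.104 m); the robot touches nothing.
It fails at once if the dish is dropped (it falls free faster than 0.32 m/s, a drop of about 5 mm) (linear speed of dish above 0.32 m/s and contact force between the fingers and dish below 0.02 N).
It fails at once if the dish is pressed on the pile or the carrier with more than 40 N (contact force between dish and carrier above 40 N).
It fails at once if the dish is tipped by more than 0.5 rad (angle between dish's own z axis and vertical above 0.5 rad).
It fails at once if the big dish, the bottle or the spatula is moved by more than 30 mm (distance of any of big_dish, bottle, spatula from where it was at the start of the episode above 0.03 m).
It also fails if it takes over 58 s, if anything falls off the work surface, if the arm or the gripper's body presses on something with over 40 N, if the wrist force passes 120 N, or if a joint passes its speed limit or range.

## Working session

There is one attempt and no reset: what is moved stays moved. The work goes in short steps, each a Python script; the robot and the scene stay as the last script left them, time stands still between calls to the robot, and variables do not carry over. Pictures are saved under pics/ and viewed, at most 10 in all, crops included, and the job is handed in when it is done.

```bash
mkdir -p pics; ls; python3 - <<'E'
from bench import robot,cams
import cv2
for n in("top","side"):
    cv2.imwrite(f"pics/{n}0.png",cams.camera(n)); print(n,cams.get_calibration(n))
print(cams.get_calibration("wrist")); s=robot.read_state(); print(s["clock"],s["tcp_rot"],s["position"],s["grip_width"],robot.hold_point_z)
E
```

```text
pics
top {'vfov': 44.771665550493424, 'cx': 285.37519368176066, 'cy': 214.3191358833632, 'k1': -0.08148715147720853, 'eye': array([0.44674304, 0.07649508, 1.2507106 ]), 'attitude': array([-0.7037438 , -0.02603241,  0.02974849,  0.70935323])}
side {'vfov': 51.38729558482094, 'cx': 280.05398107305695, 'cy': 210.7902738355465, 'k1': -0.13787741002261164, 'eye': array([ 0.1785013 , -0.38717631,  0.74697101]), 'attitude': array([ 0.88060836,  0.34272247, -0.1206364 , -0.30416619])}
{'vfov': 58.30009530818462, 'cx': 281.73940548432125, 'cy': 212.0579718593505, 'k1': -0.10099639204988888, 'eye': array([0.18274904, 0.60090881, 0.38464778]), 'attitude': array([ 0.82877287, -0.10750268, -0.06948552,  0.54474807])}
0.1 [-1.48078310e-04  2.02504545e-01  9.79281074e-01 -6.82282038e-04] [0.24765606 0.57329039 0.22198582] 0.08741656209816243 0.0187
```

View pics/top0.png

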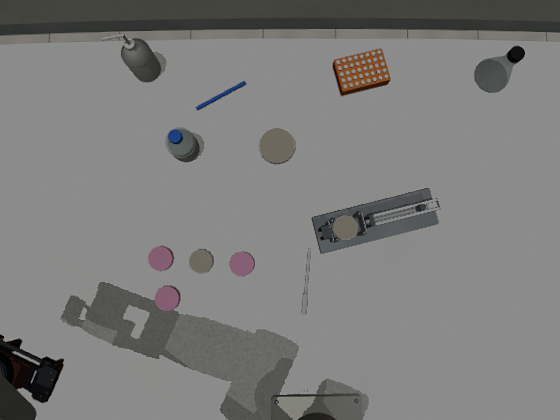

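View pics/side0.png

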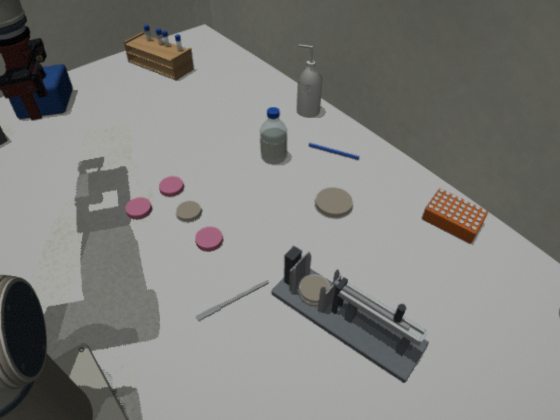

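Top view: the dish (amber) is at about (201,261) among three pink ones. The carrier pile is at (345,228), with the bolt to the image right and the keeper to the left. I'll enlarge both.

```bash
cat >h.py <<'E'
import numpy as np,cv2
from scipy.spatial.transform import Rotation as R
from bench import robot,cams
def K(c,h=420):
    f=h/2/np.tan(np.radians(c["vfov"]/2)); return np.array([[f,0,c["cx"]],[0,f,c["cy"]],[0,0,1]])
def rot(q): return R.from_quat(np.roll(q,-1))
def pix2w(c,uv,z):
    # radial model is 1+k1 r^2 forward: cv2's distortion model
    p=cv2.undistortPoints(np.array(uv,float).reshape(-1,1,2),K(c),np.array([c["k1"],0,0,0])).reshape(-1,2)
    d=rot(c["attitude"]).apply(np.c_[p[:,0],-p[:,1],-np.ones(len(p))])
    e=np.array(c["eye"]); return e+d*((z-e[2])/d[:,2])[:,None]
def w2pix(c,P):
    q=rot(c["attitude"]).inv().apply(np.atleast_2d(P)-c["eye"])
    s=np.c_[q[:,0],-q[:,1],-q[:,2]]
    return cv2.projectPoints(s,np.zeros(3),np.zeros(3),K(c),np.array([c["k1"],0,0,0]))[0].reshape(-1,2)
def down(yaw): # tool z down, tool y (closing) at world angle yaw
    y=np.array([np.cos(yaw),np.sin(yaw),0]);z=np.array([0,0,-1.]);x=np.cross(y,z)
    return np.roll(R.from_matrix(np.c_[x,y,z]).as_quat(),1)
E
python3 - <<'E'
import cv2
a=cv2.imread("pics/top0.png")
b=cv2.resize(a[180:260,305:445],None,fx=5,fy=5,interpolation=cv2.INTER_CUBIC)
cv2.imwrite("pics/c1.png",b)
from h import *
c=cams.get_calibration("top")
print(pix2w(c,[[201,261]],.015),pix2w(c,[[345,228]],.06),pix2w(c,[[421,209]],.138),pix2w(c,[[326,230]],.105))
E
```

```text
[[0.43274408 0.27460553 0.015     ]] [[ 0.50765    -0.06951926  0.06      ]] [[ 0.54416004 -0.22911199  0.138     ]] [[ 0.50119792 -0.02105345  0.105     ]]
```

View pics/c1.png

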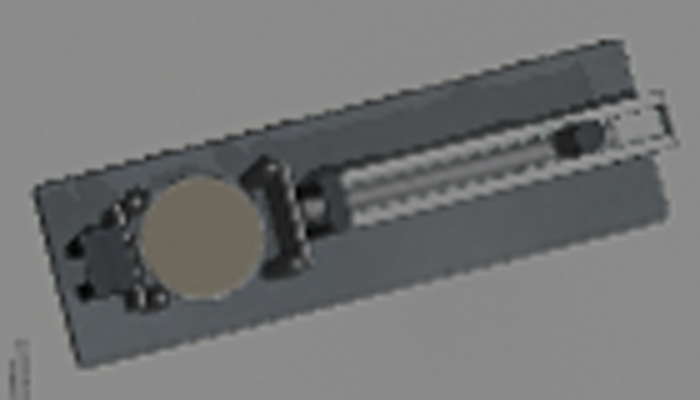

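The crop shows the base plate corners at crop pixels (37,187), (620,40), (667,215) and (80,367), and the knob at about (583,138).

```bash
python3 - <<'E'
from h import *
c=cams.get_calibration("top")
f=lambda p:(np.array(p,float)+.5)/5-.5+[305,180]
P=pix2w(c,f([[37,187],[620,40],[667,215],[80,367]]),.016)[:,:2]
M=np.array([[.046,.07],[.046,-.23],[-.046,-.23],[-.046,.07]])
# order: +x side = image-top (world +x)
m0,p0=M.mean(0),P.mean(0);a=M-m0;b=P-p0
th=np.arctan2((a[:,0]*b[:,1]-a[:,1]*b[:,0]).sum(),(a*b).sum())
Rm=np.array([[np.cos(th),-np.sin(th)],[np.sin(th),np.cos(th)]])
o=p0-Rm@m0
print("carrier",o,th,"res",(P-(M@Rm.T+o)))
print("knob",Rm.T@(pix2w(c,f([[575,138]]),.138)[0,:2]-o))
for z in(.03,.05,.07): print(z,Rm.T@(pix2w(c,f([[201,238]]),z)[0,:2]-o))
# go look above dish, closing along carrier x
for k in (0,np.pi):
    q=robot.inverse_kinematics([.4327,.2746,.2],down(th+k)); print(k,q)
    q=robot.inverse_kinematics([o[0],o[1],.2],down(th+k)); print(k,q)
E
```

```text
carrier [ 0.50999755 -0.07149275] 0.23934405336052814 res [[-0.00077874 -0.00244242]
 [-0.00167382  0.00084591]
 [ 0.00128605  0.0019974 ]
 [ 0.0011665  -0.00040089]]
knob [ 0.00043287 -0.15924963]
0.03 [ 0.0007843  -0.00148448]
0.05 [0.00033943 0.00114102]
0.07 [-0.00010544  0.00376653]
0 [ 5.42264493e-01  2.88960126e-01  1.89525247e+00 -4.44089210e-16
  9.57380053e-01  3.02920440e-01]
0 [-1.62384518e-01  2.92559158e-01  1.89000367e+00 -4.44089210e-16
  9.59029821e-01 -4.01728571e-01]
3.141592653589793 None
3.141592653589793 None
```

```bash
cat >>h.py <<'E'
O=np.array([0.5100,-0.0715]); TH=0.2393
def cw(x,y): return O+np.array([[np.cos(TH),-np.sin(TH)],[np.sin(TH),np.cos(TH)]])@[x,y]
E
python3 - <<'E'
from h import *
robot.move_to([.4327,.2746,.17],down(TH)); robot.hold(.2)
c=cams.get_calibration("wrist"); im=cams.camera("wrist"); cv2.imwrite("pics/w1.png",im)
print(w2pix(c,[.4327,.2746,.015]),robot.read_state()["position"],robot.read_state()["clock"])
hsv=cv2.cvtColor(im,cv2.COLOR_BGR2HSV)
m=cv2.inRange(hsv,(12,35,40),(35,255,255))
n,l,s,ce=cv2.connectedComponentsWithStats(m)
for i in range(1,n):
    if s[i,4]>1500: print(s[i],ce[i],pix2w(c,[ce[i]],.015))
E
```

```text
[[283.51670862 197.34855289]] [0.4324986  0.2754026  0.17004567] 1.6833
[ 252  381  308   31 3748] [417.32257204 400.65394877] [[0.62246492 0.0956635  0.015     ]]
```

View pics/w1.png

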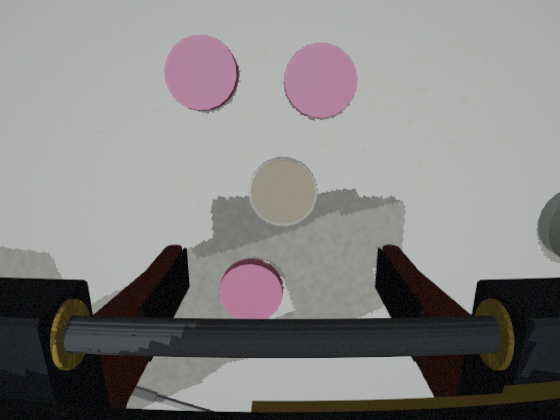

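The wrist view shows the amber dish between the fingers, spanning columns 249–317 and rows 156–226, with its centre at about (283,191). Next I grasp it and lift.

```bash
python3 - <<'E'
from h import *
c=cams.get_calibration("wrist")
d=pix2w(c,[[283,191]],.013)[0]; print("dish",d)
q=down(TH)
robot.move_to([d[0],d[1],.06],q)
print(robot.servo_line([d[0],d[1],.004],speed=.06,stop_force=8))
s=robot.read_state();print(s["position"])
robot.grasp(); s=robot.read_state();print("grip",s["grip_width"],s["grip_force"],s["wrist_force"])
robot.servo_line([d[0],d[1],.17],speed=.12)
s=robot.read_state();print(s["grip_width"],s["grip_force"],s["wrist_force"],s["clock"])
# over the carrier: look before lowering
p=cw(0,0); robot.move_to([p[0],p[1],.19],q); robot.hold(.3)
c=cams.get_calibration("wrist"); cv2.imwrite("pics/w2.png",cams.camera("wrist"))
s=robot.read_state();print(s["position"],s["grip_width"],s["clock"])
np.save("c2.npy",c,allow_pickle=True)
for x,y,z in[(.0224,.0319,.1),(-.0224,.0319,.1),(.0224,-.0319,.1),(-.0224,-.0319,.1),(.0145,.062,.105),(-.0145,.062,.105),(0.046,.07,.016),(-.046,.07,.016)]: print((x,y,z),w2pix(c,[*cw(x,y),z]))
E
```

```text
dish [0.43100028 0.2793812  0.013     ]
False
[0.43121853 0.27952613 0.00423004]
grip 0.05916190827316238 30.00057578086853 [ 0.01000742 -1.17558651  0.68761514]
0.059209147293477114 29.99990075826645 [ 0.1699335  -0.37888861 -0.09581981] 5.375
[ 0.51004975 -0.07093339  0.18998452] 0.059219731825552124 7.075
(0.0224, 0.0319, 0.1) [[316.87734117 171.8001488 ]]
(-0.0224, 0.0319, 0.1) [[250.61547518 171.71755419]]
(0.0224, -0.0319, 0.1) [[314.66775559 259.96708366]]
(-0.0224, -0.0319, 0.1) [[252.41337317 259.89086893]]
(0.0145, 0.062, 0.105) [[306.35108711 126.71857442]]
(-0.0145, 0.062, 0.105) [[261.40437205 126.66131324]]
(0.046, 0.07, 0.016) [[336.1710497  114.15427767]]
(-0.046, 0.07, 0.016) [[230.73721743 114.02557345]]
```

View pics/w2.png

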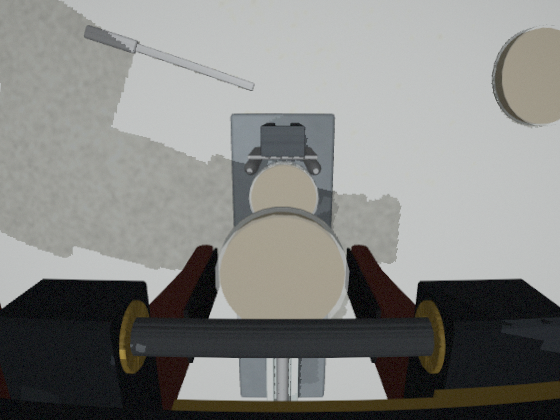

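The corners agree to about 2 px. I'll enlarge to check the carrier and the dish in the hand.

```bash
python3 - <<'E'
from h import *
c=np.load("c2.npy",allow_pickle=True).item()
a=cv2.imread("pics/w2.png")[100:320,205:365]
cv2.imwrite("pics/c2.png",cv2.resize(a,(0,0),fx=2.7,fy=2.7,interpolation=cv2.INTER_CUBIC)[:600])
p=np.array([0.51005,-0.07093])
t=np.linspace(0,2*np.pi,5)[:4]
for z in(.186,.201):
    P=[[*(cw(.03*np.cos(k),.03*np.sin(k))-cw(0,0)+p),z] for k in t]
    print(z,(w2pix(c,P)-[205,100])*2.7)
pts=[(.0224,.0319,.1),(-.0224,.0319,.1),(.0145,.062,.105),(-.0145,.062,.105),(0.046,.07,.016),(-.046,.07,.016)]
print((w2pix(c,[[*cw(x,y),z] for x,y,z in pts])-[205,100])*2.7)
E
```

```text
0.186 [[384.78738206 444.03464785]
 [215.71287763 278.64790093]
 [ 45.46943075 443.64949319]
 [214.63998442 594.32346362]]
0.201 [[400.01701747 479.72775805]
 [216.38291119 301.21302596]
 [ 31.3734102  479.32714332]
 [215.13682193 640.30492409]]
[[302.06882115 193.86040175]
 [123.161783   193.63739632]
 [273.6479352   72.14015094]
 [152.29180455  71.98554575]
 [354.16183418  38.21654971]
 [ 69.49048706  37.86904832]]
```

View pics/c2.png

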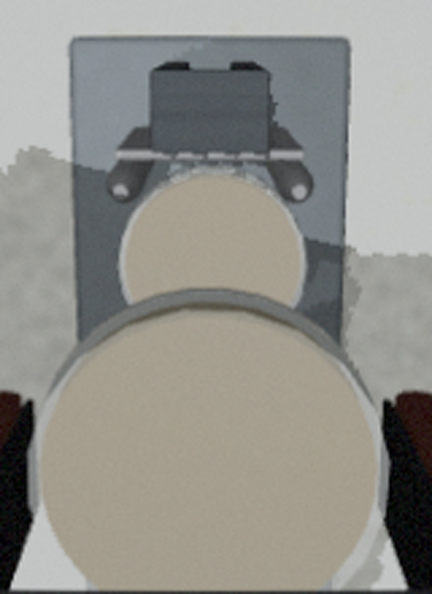

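The dish in hand sits about 1.6 mm to carrier −y, and the posts about 1 mm to +y of my model. I'll correct for both, then lower with force stop.

```bash
python3 - <<'E'
from h import *
p=cw(-.0003,.0029)
robot.servo_line([*p,.125],speed=.1); robot.hold(.3)
s=robot.read_state(); print(s["position"],s["wrist_force"])
print(robot.servo_line([*p,.028],speed=.025,stop_force=4))
s=robot.read_state(); print(s["position"],s["wrist_force"],s["ft_torque"],s["grip_width"],s["clock"])
cv2.imwrite("pics/s3.png",cv2.resize(cams.camera("side")[200:400,230:450],None,fx=2.5,fy=2.5,interpolation=cv2.INTER_CUBIC))
E
```

```text
[ 0.50933482 -0.06882368  0.12549963] [-0.20237248 -0.04439436 -1.32184071]
True
[ 0.50890421 -0.06877087  0.04430325] [-0.22705292 -0.30226745  3.30601046] [-0.0331896   0.14844822 -0.00892866] 0.05945121993061982 10.9667
```

View pics/s3.png

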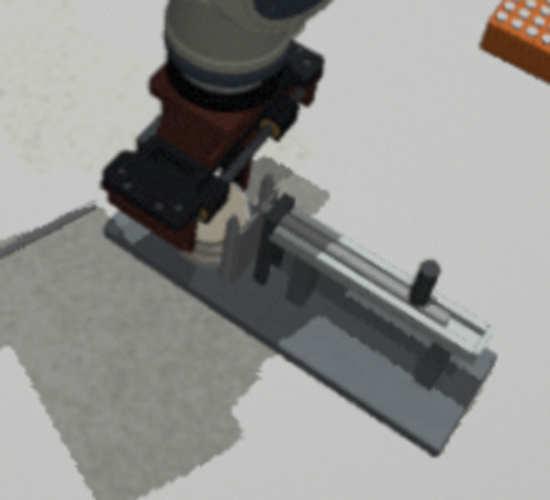

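Contact came at TCP z 0.0443, so the pile top is at about 40 mm, and the force was purely vertical. Now I release, retreat and look at the knob.

```bash
python3 - <<'E'
from h import *
robot.open_jaws(); robot.hold(.3)
s=robot.read_state(); x,y,z=s["position"]; print(s["grip_width"],s["wrist_force"])
robot.servo_line([x,y,.2],speed=.12)
k=cw(0,-.172); robot.move_to([*k,.23],down(TH)); robot.hold(.3)
c=cams.get_calibration("wrist"); im=cams.camera("wrist"); np.save("c4.npy",c,allow_pickle=True)
cv2.imwrite("pics/w4.png",im)
print(w2pix(c,[[*cw(0,t),.138] for t in(-.183,-.174,-.165)]),w2pix(c,[[*cw(0,0),.055],[*cw(0,.03),.055],[*cw(0,-.03),.055]]),robot.read_state()["clock"])
E
```

```text
0.08741083646277514 [0.53387523 0.36831399 0.04092441]
[[283.55573439 232.24182743]
 [283.58904731 220.04424997]
 [283.62254802 207.62863915]] [[283.72902341  -9.34228183]
 [283.79682569 -46.73000167]
 [283.65668099  27.90571878]] 14.4917
```

View pics/w4.png

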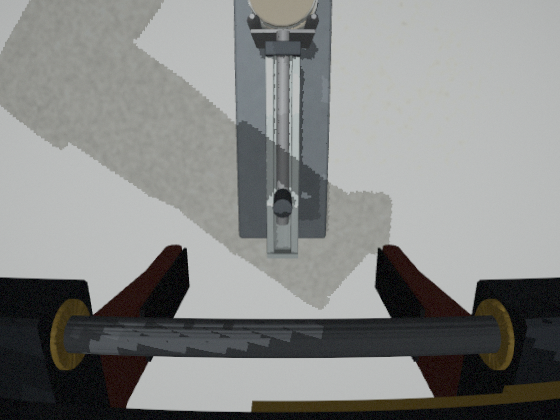

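The knob's top is at about (283,208), so carrier y is about −0.166. The dish lies on the pile between the posts. Next I grasp the knob and slide it.

```bash
python3 - <<'E'
from h import *
def st(t): s=robot.read_state(); print(t,np.round(s["position"],4),np.round(s["wrist_force"],1),round(s["grip_width"],4),s["clock"]); return s
k=cw(-.0003,-.166); robot.servo_line([*k,.16],speed=.1)
print(robot.servo_line([*k,.111],speed=.05,stop_force=8)); st("down")
robot.grasp(); s=st("grip")
p=s["position"]; d=cw(0,1)-cw(0,0)
e=cw(-.0003,-.068)
print(robot.servo_line([*e,p[2]],speed=.05,stop_force=16)); robot.hold(.3); s=st("pushed")
print("carrier y",d@(np.array(s["position"][:2])-O))
cv2.imwrite("pics/w5.png",cams.camera("wrist"))
E
```

```text
False
down [ 0.5493 -0.233   0.1113] [-0.   0.4 -0.2] 0.0876 16.475
grip [ 0.5499 -0.2327  0.1111] [ 5.7  1.2 -3.7] 0.0133 17.6083
True
pushed [ 0.5279 -0.1421  0.111 ] [-1.9 -3.7  5.8] 0.0133 19.65
carrier y -0.07284058911047595
```

View pics/w5.png

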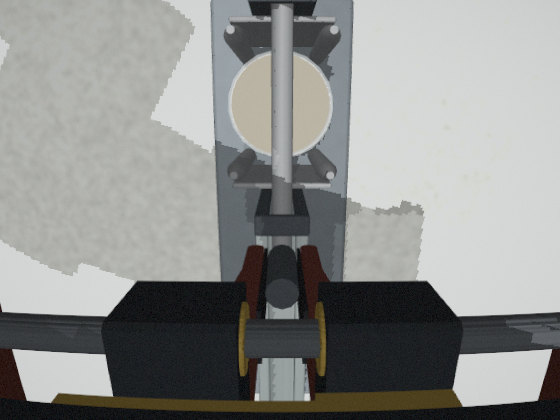

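The rod spans the mouth into the keeper, and it stopped at carrier y −0.0728 where −0.073 is expected. I'll push once more to confirm, then release, look and retreat.

```bash
python3 - <<'E'
from h import *
d=cw(0,1)-cw(0,0)
def st(t): s=robot.read_state(); print(t,d@(np.array(s["position"][:2])-O),np.round(s["wrist_force"],1),round(s["grip_width"],4),s["clock"]); return s
p=np.array(st("a")["position"]); 
print(robot.servo_line([*(p[:2]+.008*d),p[2]],speed=.03,stop_force=20)); p=np.array(st("b")["position"])
robot.open_jaws(); robot.hold(.2)
robot.servo_line([p[0],p[1],.25],speed=.12); robot.hold(.2)
c=cams.get_calibration("wrist"); cv2.imwrite("pics/w6.png",cams.camera("wrist"))
print(w2pix(c,[[*cw(0,t),.138] for t in(-.083,-.079,-.073)]),st("end")["position"])
E
```

```text
a -0.07281179507032422 [-0.2 -3.6  6.1] 0.0131 19.7
True
b -0.07286135853470259 [-0.1 -4.3  1.8] 0.0129 19.9083
end -0.07275369332985325 [ 0.5 -0.1  0.1] 0.0877 22.875
[[283.01928372 220.76967348]
 [283.03904742 215.68684675]
 [283.06887809 207.99132481]] [ 0.52773817 -0.14206002  0.24948484]
```

View pics/w6.png

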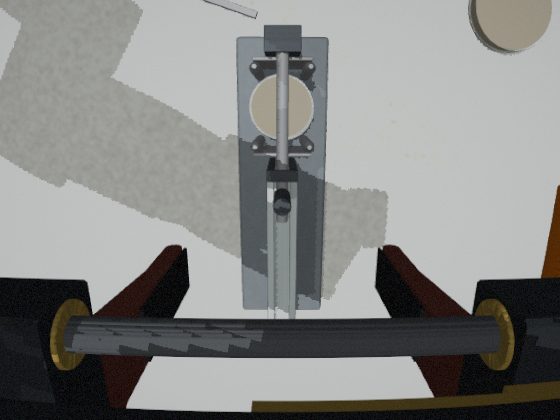

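The knob's top is at about (282,207), where 208 is predicted for fully home. The dish is centred on the pile between the posts and nothing is touched.

```bash
python3 -c "
from bench import robot
print(robot.job_done())"
```

```text
the job is handed in; nothing more can be done
None
```

The job is handed in: the dish rests on the pile, lowered until a 4 N touch and then let go, and the bolt is home in its keeper by position and camera; the hand-in returned no verdict.

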